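Make room on the headphone bar and hang up the second pair

ROBOT

A 7-joint arm with a two-finger parallel gripper is mounted at the origin on the work surface. World frame = base frame: x ahead of the robot, y to its left, z up, the work surface at z = 0. Lengths are in m, angles in rad, forces in N, time in s.
With the tool pointing down it reaches from about 0.425 to 0.875 m from the base axis. Payload 9.9 kg.
Tool frame: the origin (TCP) lies at the very end of the fingers, on their centre line; the grasp point (between the pads) lies 19 mm behind it; z points along the fingers, y is the line along which they close (so a half turn about z gives the same grasp; the last joint's range is limited). The gripper opens to 85 mm and grips with 20 to 120 N. Pads are 22 mm wide; open, the fingers measure 114 mm over their backs; the gripper's body (76 mm by 85 mm) begins 54 mm behind the grasp point. The pads swing forward as they close: fully open they stand 13 mm farther back than shut.
Start: joints at [1.12, 0.576, 0.025, 1.437, -0.015, 1.129, -0.057], TCP at [0.242, -0.63, 0.231] pointing down, gripper open.
Joint ranges: [-2.76, 2.76], [-0.34, 2.15], [-1.52, 1.57], [0.19, 2.46], [-1.09, 4.23], [0.17, 1.99], [-2.82, 2.82]. Speed limits (rad/s): [2.22, 2.22, 3.01, 3.01, 3.14, 3.14, 3.14].

INTERFACE

Orientations are given as a unit quaternion [x, y, z, w].
In Python, from bench import read_state, vision, workorder gives the robot as it stands.
- The arm moves only by the tool play_rows, never from a script. Its argument "steps" is one flat list of numbers, 6 for each row, row after row: the shift along the tool's x, y, z in mm, then the turn, a rotation vector about the tool's x, y, z in degrees. In form: [x, y, z, rx, ry, rz, x, y, z, rx, ry, rz, ...]. A call has 1 to 8 rows; each row shifts and turns the commanded pose from where the row before left it, along the tool's axes as they then stand; what a row does not reach is not made up. A row lasts 1/12 s, in which the tool goes at most 41.7 mm and 7.16 degrees, less where a joint would pass 70% of its speed; a pose out of reach is approached as far as the arm can. A call is refused whole if a number of a shift passes 41.7 or a number of a turn 7.16, either way. A call with a gripper value outside its range is refused whole. "grip" is the finger opening in mm, from 0 to 85.4, set as the call begins (left out, the last holds). The fingers move at their own pace and stop on an object; the grip force is fixed at half the most. Time passes only in rows, so rows that do not move let the fingers close. It gives the time, the measured TCP pose, the force, the opening and the grip force at its end, in the units of the state.
- read_state(): the state, without advancing time (a new reading comes with each control period).
- vision.read_camera(name): name is "side" or "top"; returns a dict with "color" (480x640x3 uint8, blue, green, red), "fx", "fy", "cx", "cy" (pixels), "k1" (the pictures are not rectified: a ray, as slopes to the right and down, at radius r is drawn at 1 + k1 r^2 times it, then the intrinsics apply), "R" (3x3) and "t" (3): a world point X has camera coordinates R X + t. Camera axes: x right, y down, z forward; pixel columns grow to the right and rows downward; lengths in m; the calibration is good to about 2 mm. A picture is of the moment at which its call begins. There is no depth.
- workorder.close_job(): hands the job in; it is judged then, once.
The state is a dict: "time_s": time; "joint_pos": joint angles; "joint_vel": joint speeds; "tau": joint torques, N m; "position": TCP position; "tool_rot": TCP orientation; "contact_force": force on the tool from outside, world axes, zero at the start; "ft_torque": the same for the moment, N m; "finger_gap": finger opening in m; "gripper_force": force on a finger pad.
Only numpy, scipy, OpenCV 4.12 (cv2) and the standard library are available. Lean on these libraries where they do the work, as an engineer would, in place of code of your own. Each camera call takes 0.05 s, during which the arm holds its last target. There are 200 camera calls.

TASK

Push the blue headphones along the bar of the headphone rack, without lifting them off it, until they are at the green end. Then pick up the orange headphones by the headband and gently hang them over the bar beside the blue ones, in the grey end's half, one ear cup on each side of the bar and hanging straight. Leave everything else on the table where it is.

Things in the scene. Friction and masses are not known exactly. Their poses are not given: they have to be found in the camera images.
- rack: Headphone rack, fixed: dark base plate 140 x 240 x 12, two posts of 14 diameter, a level square aluminium bar 18 x 18 along the rack's y. Origin: centre of the base's underside, on the table. Bar's top 199 above it. Post, cap and a strip on the base at +y are green, at -y grey. The posts (y = +-97, x = 0) pass between the ear cups of hung headphones.
- bar_mid (a point): Middle of the bar, on its axis, 190 above the table; axes as the rack's. The bar is free for 92 either way along y, to end caps of 26 diameter, 10 thick, which stand 4 above the bar (tops 203 above the table). Nothing stands above bar or caps.
- blue_phones_band (a point): Blue headphones (rigid): centre of the blue crown pad on the headband, a block 50 (x) x 36 (y) x 24 (z), top 12 above the point, flat underside 12 below. x from cup to cup, y across the band, z up. At the start it hangs on the bar near the middle or towards grey, the point 21 above the bar's axis. It slides along with light friction (1 to 3 N) and meets the green cap with the point 74 from the bar's middle.
- orange_phones_band (a point): Orange headphones (rigid): centre of the orange crown pad on the headband, a block 50 (x) x 36 (y) x 24 (z), top 12 above the point, flat underside 12 below. x from cup to cup, y across the band, z up. To be pinched from above across its 36 width. Once hung, the bar lies right under the crown and runs on past both sides of it: fingers reaching below the underside there meet the bar.
- blue_phones: Blue headphones, 174 wide over the cups (x), 80 deep (y), 165 high, 0.2-0.4 kg; origin between the feet of the ear cups, 153 below the crown point. Black squarish cups with blue discs, 80 high, 84 clear between the cushions; above them the band slopes in to the crown at about 40 degrees. They hang on the rack, a cup on each side of the bar.
- orange_phones: Orange headphones, 174 wide over the cups (x), 80 deep (y), 165 high, 0.2-0.4 kg; origin between the feet of the ear cups, 153 below the crown point. Black squarish cups with orange discs, 80 high, 84 clear between the cushions; above them the band slopes in to the crown at about 40 degrees. They stand upright on the table on their cups. Neighbouring pairs need 80 from centre to centre along the bar.
- pad_box: Grey drum-pad box with small pads, 110 x 150, 44 high with knobs; origin at the underside's centre. Bystander.
- pedal: Red effects pedal 120 x 72, 52 high with knobs; origin at the underside's centre. Bystander.
- mug: White mug, 80 diameter, 90 high; origin at the underside's centre. Bystander.
- tape_roll: Roll of black tape lying flat, 100 diameter, 48 high; origin at the underside's centre. Bystander.
- mic: Microphone lying on the table, 175 long, 48 high; origin under its middle. Bystander.
Mind the look-alikes: they are no part of the job. What is shaped like the orange_phones but pink or turquoise is not meant.

How it is judged:
By the outcome, as a careful person would: the job done as asked, in the order asked, and still so for the second after the job is handed in, with the robot touching nothing.
It also fails if it takes over 58 s, if anything falls off the work surface, if the arm or the gripper's body presses on something with over 40 N, if the wrist force passes 120 N, or if a joint passes its speed limit or range.

## Working session

There is one attempt and no reset: what is moved stays moved. The work goes in short steps, Python scripts to look and compute and a tool call to move; the robot and the scene stay as the last step left them, time stands still between calls to the robot, and variables do not carry over. Pictures are saved under pics/ and viewed, at most 10 in all, crops included, and the job is handed in when it is done.

Besides the shell and the picture viewer there is one more tool, called as name(argument=value, ...) on one line, values as JSON. play_rows: Moves the arm, as the interface text tells. Its arguments: {"type":"object","properties":{"steps":{"type":"array","items":{"type":"number"}},"grip":{"type":"number"}},"required":["steps"]}

```bash
mkdir -p pics
cat > h.py <<'E'
import numpy as np, cv2
from bench import read_state, vision, workorder
def cam(n):
    c=vision.read_camera(n); c['R']=np.array(c['R']); c['t']=np.array(c['t']); return c
def ray(c,u,v):
    d=np.array([(u-c['cx'])/c['fx'],(v-c['cy'])/c['fy']]); s=d.copy()
    for _ in range(30): s=d/(1+c['k1']*(s@s))
    o=-c['R'].T@c['t']; w=c['R'].T@np.array([s[0],s[1],1]); return o,w
def atz(c,u,v,z):
    o,w=ray(c,u,v); return o+w*(z-o[2])/w[2]
def proj(c,X):
    p=c['R']@np.array(X)+c['t']; s=p[:2]/p[2]; s=s*(1+c['k1']*(s@s)); return s*[c['fx'],c['fy']]+[c['cx'],c['cy']]
E
python3 - <<'E'
from h import *
import pickle
for n in('top','side'):
    c=cam(n); cv2.imwrite(f'pics/{n}0.png',c['color']); pickle.dump(c,open(n+'.pkl','wb')); print(n,-c['R'].T@c['t'],c['R'].round(2).tolist(),c['fx'],c['k1'])
print(read_state())
E
```

```text
top [ 0.41847104 -0.02072947  1.52870943] [[-0.03, -1.0, -0.01], [-1.0, 0.03, -0.07], [0.07, 0.0, -1.0]] 559.2711098430493 -0.11679313962962427
side [0.28977715 0.92299242 0.74022432] [[-0.97, -0.24, -0.0], [-0.12, 0.5, -0.86], [0.2, -0.83, -0.52]] 440.1827199871121 -0.07307197649773152
{'time_s': 0.1, 'joint_pos': array([ 1.12024471,  0.5764674 ,  0.02484053,  1.43781674, -0.01498866,
        1.12904143, -0.05650795]), 'joint_vel': array([ 0.0004913 , -0.00192776, -0.00071263, -0.00154754,  0.0004473 ,
        0.00055235,  0.00047195]), 'tau': array([ 5.03727759e-03, -7.67301750e+01,  2.25734286e+00, -2.86606979e+01,
        1.58324477e-02,  8.60850530e-03,  3.47429682e-05]), 'position': array([ 0.24190135, -0.6297179 ,  0.2305183 ]), 'tool_rot': array([ 9.83230212e-01,  1.82367078e-01, -1.83461491e-04, -7.52153610e-04]), 'contact_force': array([-0.65661531, -0.37859649,  0.41652021]), 'ft_torque': array([ 0.00640741, -0.00454808, -0.02865155]), 'gripper_force': 0.0, 'finger_gap': 0.08551220220656368}
```

View pics/top0.png

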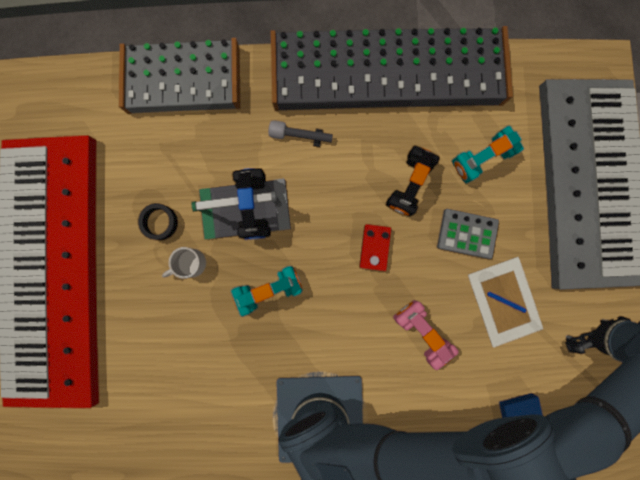

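View pics/side0.png

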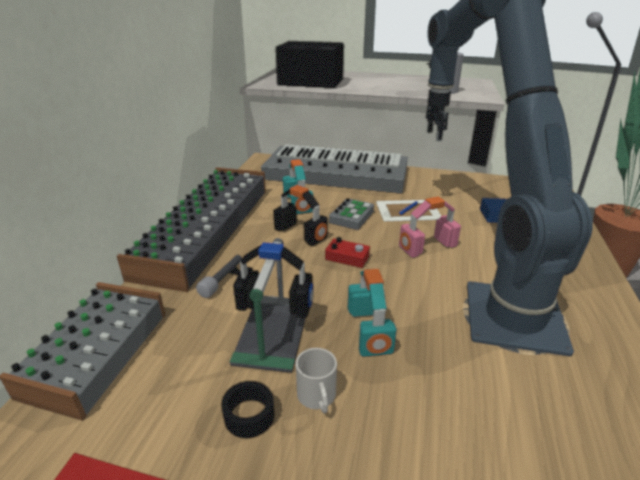

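Top: blue crown at about (246,197) on the rack, green end on the left (195,205), orange crown with black cups at (420,173). The turquoise and pink pairs are look-alikes. The side view agrees: blue (271,250), orange (301,198).

Run:
```python
from h import *
import pickle
T=pickle.load(open('top.pkl','rb'));S=pickle.load(open('side.pkl','rb'))
def blob(c,lo,hi,box):
    x0,y0,x1,y1=box; hsv=cv2.cvtColor(c['color'],cv2.COLOR_BGR2HSV)
    m=cv2.inRange(hsv,lo,hi); k=np.zeros_like(m);k[y0:y1,x0:x1]=m[y0:y1,x0:x1]
    n,l,s,ce=cv2.connectedComponentsWithStats(k); i=1+np.argmax(s[1:,4])
    r=cv2.minAreaRect(np.argwhere(l==i)[:,::-1].astype(np.float32)); return ce[i],s[i],r
B=((100,120,60),(125,255,255)); O=((3,150,120),(16,255,255))
for nm,col,z,tb,sb in(('blue',B,.223,(225,170,270,225),(250,235,295,265)),('orange',O,.165,(400,150,440,195),(285,180,315,215))):
    for c,b in((T,tb),(S,sb)):
        ce,s,r=blob(c,*col,b); print(nm,ce.round(1),s,r)
        print('  at z',atz(c,*ce,z).round(4), [atz(c,*p,z).round(3)[:2].tolist() for p in cv2.boxPoints(r)])
a=T['color'][150:255,180:300]; b=T['color'][135:225,370:470]
cv2.imwrite('pics/c1.png',cv2.resize(a,None,fx=5,fy=5,interpolation=cv2.INTER_CUBIC))
cv2.imwrite('pics/c2.png',cv2.resize(b,None,fx=6,fy=6,interpolation=cv2.INTER_CUBIC))
```

```text
blue [245.3 198.2] [237 187  17  23 330] ((245.06553649902344, 198.28622436523438), (22.00705337524414, 15.363415718078613), 85.2363510131836)
  at z [0.5777 0.154  0.223 ] [[0.603, 0.174], [0.605, 0.138], [0.553, 0.135], [0.551, 0.171]]
blue [270.5 250.7] [258 244  25  16 318] ((270.0, 251.5), (15.0, 24.0), 90.0)
  at z [0.5732 0.1753 0.223 ] [[0.609, 0.156], [0.557, 0.144], [0.54, 0.2], [0.588, 0.212]]
orange [419.4 173.9] [409 163  21  23 291] ((419.5000305175781, 174.00001525878906), (15.205260276794434, 20.124608993530273), 26.56505012512207)
  at z [ 0.6328 -0.2689  0.165 ] [[0.619, -0.241], [0.664, -0.265], [0.646, -0.298], [0.601, -0.274]]
orange [298.  192.3] [291 186  17  24 133] ((296.3184814453125, 196.16146850585938), (15.432083129882812, 21.80312728881836), 19.29004669189453)
  at z [ 0.6284 -0.235   0.165 ] [[0.643, -0.152], [0.662, -0.294], [0.608, -0.268], [0.593, -0.132]]
```

View pics/c1.png

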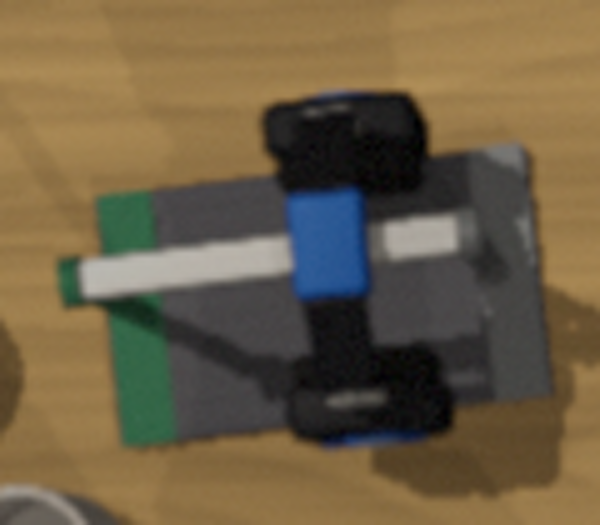

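View pics/c2.png

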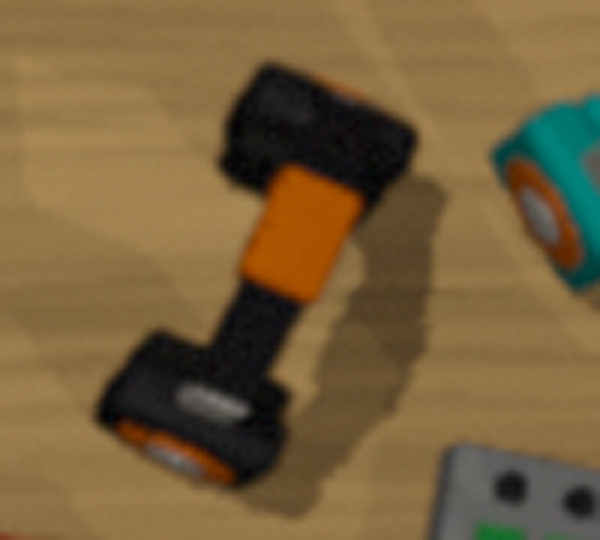

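```bash
cat >> h.py <<'E'
from scipy.optimize import minimize
B=((100,120,50),(125,255,255)); O=((3,150,110),(16,255,255))
def mask(c,col,box):
    x0,y0,x1,y1=box; m=cv2.inRange(cv2.cvtColor(c['color'],cv2.COLOR_BGR2HSV),*col)
    k=np.zeros_like(m);k[y0:y1,x0:x1]=m[y0:y1,x0:x1]
    n,l,s,ce=cv2.connectedComponentsWithStats(k); return (l==1+np.argmax(s[1:,4])).astype(np.float32)
def fit(c,col,box,z,p0):
    m=cv2.GaussianBlur(mask(c,col,box),(0,0),1); x0,y0,x1,y1=box; K=8
    def cost(p):
        ca,sa=np.cos(p[2]),np.sin(p[2]); P=[]
        for a in(-.025,.025):
            for b in(-.018,.018):
                for h in(-.012,.012): P.append(proj(c,[p[0]+ca*a-sa*b,p[1]+sa*a+ca*b,z+h]))
        P=((np.array(P)-[x0,y0]+.5)*K-.5)
        im=np.zeros(((y1-y0)*K,(x1-x0)*K),np.float32)
        cv2.fillConvexPoly(im,cv2.convexHull(np.round(P*16).astype(np.int32)),1,shift=4)
        im=cv2.GaussianBlur(cv2.resize(im,(x1-x0,y1-y0),interpolation=cv2.INTER_AREA),(0,0),1)
        return ((im-m[y0:y1,x0:x1])**2).sum()
    r=minimize(cost,p0,method='Nelder-Mead',options=dict(initial_simplex=np.array(p0)+np.array([[0,0,0],[.01,0,0],[0,.01,0],[0,0,.15]]),xatol=1e-4,fatol=1e-3))
    return r.x,r.fun
E
python3 - <<'E'
from h import *
import pickle
T=pickle.load(open('top.pkl','rb'));S=pickle.load(open('side.pkl','rb'))
for nm,col,z,tb,sb,p in(('blue',B,.211,(220,165,275,230),(245,230,300,270),(.578,.154,.06)),('orange',O,.153,(395,145,445,200),(275,170,330,225),(.633,-.269,-.49))):
    for c,b in((T,tb),(S,sb)): print(nm,fit(c,col,b,z,p))
f=lambda x,y,z:atz(T,x/5+180-.4,y/5+150-.4,z)
g0=f(60,283,.203);g1=f(82,280,.199);e=f(458,236,.199);print(g0,g1,e,np.linalg.norm(g1-e)); d=g1-e;print(np.degrees(np.arctan2(d[1],d[0]))-90,(g1+e)/2)
cs=np.array([f(*q,.012) for q in((98,198),(522,145),(552,398),(125,445))]);print(cs.round(3),cs.mean(0))
E
```

```text
blue (array([0.57873965, 0.15543933, 0.07303553]), np.float64(7.714046955108643))
blue (array([0.58018538, 0.15814623, 0.23569405]), np.float64(54.362728118896484))
orange (array([ 0.63501419, -0.27094161, -0.47201155]), np.float64(9.48453140258789))
orange (array([ 0.63732328, -0.26099613, -1.34418758]), np.float64(43.31390380859375))
[0.56497406 0.28661662 0.203     ] [0.56653143 0.27680555 0.199     ] [0.58214655 0.09488509 0.199     ] 0.18258938646205009
4.905950515513069 [0.57433899 0.18584532 0.199     ]
[[0.632 0.309 0.012]
 [0.654 0.075 0.012]
 [0.515 0.062 0.012]
 [0.496 0.296 0.012]] [0.57443599 0.18557287 0.012     ]
```

play_rows(steps=[24, -23.4, -20, 0, 0, 0, 24, -23.4, -20, 0, 0, 0, 24, -23.4, 0, 0, 0, 0, 24, -23.4, 0, 0, 0, 0, 24, -23.4, 0, 0, 0, 0, 24, -23.4, 0, 0, 0, 0, 24, -23.4, 0, 0, 0, 0, 24, -23.4, 0, 0, 0, 0], grip=0)

```text
time_s: 0.77
position: [0.3544, -0.3848, 0.2711]
tool_rot: [0.983, 0.182, -0.0, -0.0]
contact_force: [0.7, -1.1, -0.8]
finger_gap: -0.0001
gripper_force: 0.0
```

play_rows(steps=[24, -23.4, 0, 0, 0, 0, 24, -23.4, 0, 0, 0, 0, 24, -23.4, 0, 0, 0, 0, 24, -23.4, 0, 0, 0, 0, 24, -23.4, 0, 0, 0, 0, 24, -23.4, 0, 0, 0, 0, 24, -23.4, 0, 0, 0, 0, 24, -23.4, 0, 0, 0, 0])

```text
time_s: 1.43
position: [0.4665, -0.1413, 0.2712]
tool_rot: [0.983, 0.182, -0.0, -0.0]
contact_force: [0.3, 0.0, -0.3]
finger_gap: -0.0003
gripper_force: 0.0
```

play_rows(steps=[24, -23.4, 0, 0, 0, 0, 24, -23.4, 0, 0, 0, 0, 24, -23.4, 0, 0, 0, 0, 24, -23.4, 0, 0, 0, 0, 24, -23.4, 0, 0, 0, 0, 24, -23.4, 0, 0, 0, 0, 12, -12, 0, 0, 0, 0, 12, -12, 0, 0, 0, 0])

```text
time_s: 2.1
position: [0.5643, 0.073, 0.2708]
tool_rot: [0.983, 0.183, -0.0, -0.0]
contact_force: [0.2, -0.1, -0.4]
finger_gap: 0.0001
gripper_force: 0.0
```

play_rows(steps=[0, 0, 0, 0, 0, 5.4, 0, 0, 0, 0, 0, 5.3, 0, 0, 0, 0, 0, 5.3, 0, 0, 0, 0, 0, 0, 0, 0, 0, 0, 0, 0])

```text
time_s: 2.52
position: [0.564, 0.0709, 0.271]
tool_rot: [0.999, 0.045, -0.0, 0.0]
contact_force: [-0.5, -0.6, -0.1]
finger_gap: 0.0002
gripper_force: 0.0
```

play_rows(steps=[10, -16.5, 0, 0, 0, 0, 10, -16.5, 0, 0, 0, 0, 0, 0, 20, 0, 0, 0, 0, 0, 20, 0, 0, 0, 0, 0, 15, 0, 0, 0, 0, 0, 10, 0, 0, 0, 0, 0, 0, 0, 0, 0])

```text
time_s: 3.1
position: [0.5801, 0.105, 0.2042]
tool_rot: [0.999, 0.045, -0.002, 0.0]
contact_force: [-0.6, -0.5, -0.2]
finger_gap: 0.0
gripper_force: 0.0
```

play_rows(steps=[0, -6, 0, 0, 0, 0, 0, -6, 0, 0, 0, 0, 0, -6, 0, 0, 0, 0, 0, -6, 0, 0, 0, 0, 0, -6, 0, 0, 0, 0, 0, -6, 0, 0, 0, 0, 0, -6, 0, 0, 0, 0, 0, -6, 0, 0, 0, 0])

```text
time_s: 3.77
position: [0.5771, 0.1536, 0.2066]
tool_rot: [0.999, 0.044, 0.0, 0.0]
contact_force: [-0.1, -2.5, 2.2]
finger_gap: -0.0002
gripper_force: 1.6
```

play_rows(steps=[0, -6, 0, 0, 0, 0, 0, -6, 0, 0, 0, 0, 0, -6, 0, 0, 0, 0, 0, -6, 0, 0, 0, 0, 0, -6, 0, 0, 0, 0, 0, -6, 0, 0, 0, 0, 0, -6, 0, 0, 0, 0, 0, -6, 0, 0, 0, 0])

```text
time_s: 4.43
position: [0.5727, 0.2017, 0.2063]
tool_rot: [0.999, 0.044, -0.0, 0.0]
contact_force: [0.1, -2.8, 1.6]
finger_gap: -0.0003
gripper_force: 1.6
```

play_rows(steps=[0, -5, 0, 0, 0, 0, 0, -5, 0, 0, 0, 0, 0, -5, 0, 0, 0, 0, 0, -3, 0, 0, 0, 0, 0, 0, 0, 0, 0, 0])

```text
time_s: 4.85
position: [0.5709, 0.2203, 0.2062]
tool_rot: [0.999, 0.044, -0.0, -0.0]
contact_force: [0.6, 0.1, 0.2]
finger_gap: 0.0002
gripper_force: 0.0
```

Run:
```python
from h import *
c=cam('side'); cv2.imwrite('pics/s1.png',cv2.resize(c['color'][200:400,180:380],None,fx=3,fy=3,interpolation=cv2.INTER_CUBIC))
```

```text
(no output)
```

View pics/s1.png

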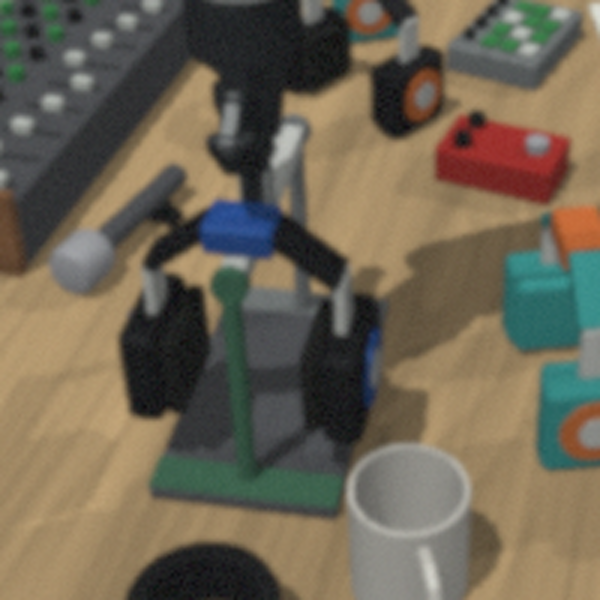

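The crown (crop 240,228) hangs straight, the green cap (228,283) is just ahead with a small gap. I continue slowly to contact.

play_rows(steps=[0, -1.5, 0, 0, 0, 0, 0, -1.5, 0, 0, 0, 0, 0, -1.5, 0, 0, 0, 0])

```text
time_s: 5.15
position: [0.5708, 0.2232, 0.2061]
tool_rot: [0.999, 0.044, -0.0, 0.0]
contact_force: [0.6, -1.6, -0.1]
finger_gap: 0.0003
gripper_force: 0.9
```

play_rows(steps=[0, -1.5, 0, 0, 0, 0, 0, -1.5, 0, 0, 0, 0])

```text
time_s: 5.32
position: [0.5705, 0.2264, 0.2062]
tool_rot: [0.999, 0.044, -0.0, 0.0]
contact_force: [0.5, -1.9, -0.5]
finger_gap: -0.0001
gripper_force: 0.8
```

Run:
```python
from h import *
T=cam('top')
m=np.array([.5743,.1857]);a=np.radians(5);
p,e=fit(T,B,(185,165,275,230),.211,(.570,.23,.08));print(p,e); d=p[:2]-m; print('rack',d@[np.cos(a),np.sin(a)],d@[-np.sin(a),np.cos(a)])
s=read_state();d=s['position'][:2]-m;print('tcp',d@[-np.sin(a),np.cos(a)],s['contact_force'])
```

```text
Traceback (most recent call last):
  File "h.py", line 20, in fit
    m=cv2.GaussianBlur(mask(c,col,box),(0,0),1); x0,y0,x1,y1=box; K=8
                       ~~~~^^^^^^^^^^^
  File "h.py", line 18, in mask
    n,l,s,ce=cv2.connectedComponentsWithStats(k); return (l==1+np.argmax(s[1:,4])).astype(np.float32)
                                                               ~~~~~~~~~^^^^^^^^^
ValueError: attempt to get argmax of an empty sequence
```

play_rows(steps=[0, -1.5, 0, 0, 0, 0, 0, -1.5, 0, 0, 0, 0])

```text
time_s: 5.53
position: [0.5703, 0.2294, 0.2063]
tool_rot: [0.999, 0.044, -0.0, 0.0]
contact_force: [-0.4, -1.9, 0.2]
finger_gap: 0.0002
gripper_force: 0.8
```

play_rows(steps=[0, -1.5, 0, 0, 0, 0, 0, -1.5, 0, 0, 0, 0])

```text
time_s: 5.7
position: [0.57, 0.2324, 0.2063]
tool_rot: [0.999, 0.044, -0.0, 0.0]
contact_force: [0.0, -6.2, 3.4]
finger_gap: 0.0
gripper_force: 3.7
```

play_rows(steps=[0, 5, 0, 0, 0, 0, 0, 5, 0, 0, 0, 0, 0, 0, -25, 0, 0, 0, 0, 0, -25, 0, 0, 0, 0, 0, -20, 0, 0, 0, 1.5, 20, 0, 0, 0, 0, 1.5, 35.5, 0, 0, 0, 0, 1.5, 35.5, 0, 0, 0, 0])

```text
time_s: 6.37
position: [0.5834, 0.1324, 0.2768]
tool_rot: [0.999, 0.045, 0.001, -0.001]
contact_force: [1.2, -1.5, -0.1]
finger_gap: -0.0001
gripper_force: 0.0
```

play_rows(steps=[1.5, 35.5, 0, 0, 0, 5.4, 1.5, 35.5, 0, 0, 0, 0, 1.5, 35.5, 0, 0, 0, 0, 1.5, 35.5, 0, 0, 0, 0], grip=75)

```text
time_s: 6.7
position: [0.5916, -0.0114, 0.2765]
tool_rot: [1.0, -0.003, 0.0, -0.0]
contact_force: [0.4, 0.4, 0.0]
finger_gap: 0.0484
gripper_force: 0.0
```

Run:
```python
from h import *
T=cam('top');cv2.imwrite('pics/t1.png',T['color'])
m=np.array([.5743,.1857]);a=np.radians(5);
try:
  p,e=fit(T,B,(185,165,275,230),.211,(.570,.25,.08));print(p,e); d=p[:2]-m; print('rack',d@[np.cos(a),np.sin(a)],d@[-np.sin(a),np.cos(a)])
except Exception as x: print(x)
try: print(fit(T,O,(395,145,445,200),.153,(.635,-.27,-.47)))
except Exception as x: print(x)
s=read_state(); print(s['position'],s['tool_rot'],s['joint_pos'])
q=s['tool_rot'];y=np.degrees(2*np.arctan2(q[1],q[0]));D=np.array([.635,-.271])-s['position'][:2];r=np.radians(y)
print('tool x dir',y,'need',D@[np.cos(r),np.sin(r)],D@[np.sin(r),-np.cos(r)])
```

```text
[0.56857403 0.26074236 0.10451527] 12.94063949584961
rack 0.0008361963030031774 0.07525584837556425
(array([ 0.6349539 , -0.27145019, -0.46349222]), np.float64(5.87617301940918))
[ 0.59151453 -0.02116702  0.27648766] [ 9.99964328e-01 -8.00122694e-03  2.40353252e-04  2.69525685e-03] [ 0.01529102  0.41393755 -0.09354513  1.59571757  0.04745057  1.13392349
 -1.67727986]
tool x dir -0.9168862089643954 need 0.047477733666418234 0.2491051378374047
```

play_rows(steps=[5.9, 31.1, 0, 0, 0, 0, 5.9, 31.1, 0, 0, 0, 0, 5.9, 31.1, 0, 0, 0, 0, 5.9, 31.1, 0, 0, 0, 0, 5.9, 31.1, 0, 0, 0, 0, 5.9, 31.1, 0, 0, 0, 0, 5.9, 31.1, 0, 0, 0, 0, 5.9, 31.1, 0, 0, 0, 0])

```text
time_s: 7.42
position: [0.6373, -0.2602, 0.2764]
tool_rot: [1.0, -0.003, 0.0, -0.0]
contact_force: [0.8, 0.1, 0.5]
finger_gap: 0.0749
gripper_force: 0.0
```

play_rows(steps=[0, 0, 0, 0, 0, 5.3, 0, 0, 0, 0, 0, 5.3, 0, 0, 0, 0, 0, 5.3, 0, 0, 0, 0, 0, 5.3, 0, 0, 0, 0, 0, 5.2, 0, 0, 0, 0, 0, 0, 0, 0, 0, 0, 0, 0])

```text
time_s: 8.0
position: [0.6373, -0.2585, 0.2763]
tool_rot: [0.973, -0.23, 0.0, -0.0]
contact_force: [0.6, -0.5, 0.1]
finger_gap: 0.0749
gripper_force: 0.0
```

```bash
cat >> h.py <<'E'
def need(tx,ty,z,yaw):
    s=read_state();q=s['tool_rot'];y=np.degrees(2*np.arctan2(q[1],q[0]));D=np.array([tx,ty])-s['position'][:2];r=np.radians(y)
    print('pos',s['position'].round(4),'xdir',y.round(2),'rz',(y-yaw).round(2),'need x,y,z mm',(1000*np.array([D@[np.cos(r),np.sin(r)],D@[np.sin(r),-np.cos(r)],s['position'][2]-z])).round(1))
E
python3 -c "
from h import *
need(.635,-.2712,.143,-26.8)"
```

```text
pos [ 0.6373 -0.2585  0.2763] xdir -26.62 rz 0.18 need x,y,z mm [  3.7  12.3 133.3]
```

play_rows(steps=[3.7, 12.3, 0, 0, 0, 0, 0, 0, 30, 0, 0, 0, 0, 0, 30, 0, 0, 0, 0, 0, 30, 0, 0, 0, 0, 0, 15, 0, 0, 0, 0, 0, 15, 0, 0, 0, 0, 0, 13, 0, 0, 0, 0, 0, 0, 0, 0, 0])

```text
time_s: 8.67
position: [0.6332, -0.2719, 0.1403]
tool_rot: [0.973, -0.231, -0.002, -0.0]
contact_force: [-1.1, 0.2, -0.0]
finger_gap: 0.0744
gripper_force: 0.0
```

```bash
python3 -c "
from h import *
need(.635,-.2712,.143,-26.8)
c=cam('side'); cv2.imwrite('pics/s2.png',cv2.resize(c['color'][130:280,230:390],None,fx=4,fy=4,interpolation=cv2.INTER_CUBIC))"
```

```text
pos [ 0.6332 -0.2719  0.1403] xdir -26.7 rz 0.1 need x,y,z mm [ 1.3 -1.4 -2.7]
```

View pics/s2.png

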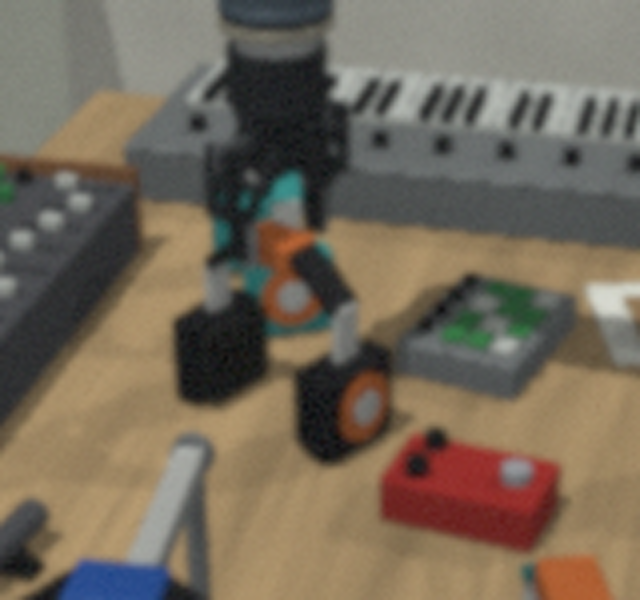

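The open fingers stand on either side of the orange crown (crop 285,245). Now I close.

play_rows(steps=[0, 0, 0, 0, 0, 0, 0, 0, 0, 0, 0, 0, 0, 0, 0, 0, 0, 0, 0, 0, 0, 0, 0, 0, 0, 0, 0, 0, 0, 0, 0, 0, 0, 0, 0, 0], grip=20)

```text
time_s: 9.22
position: [0.6359, -0.2712, 0.1446]
tool_rot: [0.973, -0.231, 0.001, -0.0]
contact_force: [0.9, 1.0, 7.6]
finger_gap: 0.0347
gripper_force: 61.0
```

play_rows(steps=[0, 0, -10, 0, 0, 0, 0, 0, -20, 0, 0, 0, 0, 0, -35, 0, 0, 0, 0, 0, -40, 0, 0, 0, 0, 0, -40, 0, 0, 0, 0, 0, -40, 0, 0, 0, 0, 0, -40, 0, 0, 0, 0, 0, -20, 0, 0, 0])

```text
time_s: 9.88
position: [0.6351, -0.2718, 0.3945]
tool_rot: [0.973, -0.232, 0.003, 0.001]
contact_force: [0.4, 0.3, -2.7]
finger_gap: 0.0346
gripper_force: 60.4
```

play_rows(steps=[0, 0, 0, 0, 0, -5.3, 0, 0, 0, 0, 0, -5.3, 0, 0, 0, 0, 0, -5.3, 0, 0, 0, 0, 0, -5.3, 0, 0, 0, 0, 0, -5.3, 0, 0, 0, 0, 0, -5.3, 0, 0, 0, 0, 0, 0, 0, 0, 0, 0, 0, 0])

```text
time_s: 10.55
position: [0.6346, -0.2714, 0.3884]
tool_rot: [0.999, 0.042, -0.0, -0.0]
contact_force: [0.3, -0.1, -3.1]
finger_gap: 0.035
gripper_force: 60.4
```

```bash
python3 -c "
from h import *
need(.5743+.040*.0872,.1857-.040*.9962,.385,5.0)
s=read_state();print(s['finger_gap'],s['contact_force'],s['joint_pos'],s['ft_torque'])
T=cam('top');print(fit(T,O,(380,145,460,220),.391,(.635,-.27,.08)))
cv2.imwrite('pics/s3.png',cam('side')['color'][60:260,200:400].repeat(3,0).repeat(3,1))"
```

```text
pos [ 0.6346 -0.2714  0.3884] xdir 4.84 rz -0.16 need x,y,z mm [ -21.4 -420.6    3.4]
0.035003632651397554 [ 0.25381679 -0.12478483 -3.08725143] [ 0.3657846   0.53256469 -0.05843592  1.09568692  0.02975678  1.51475261
 -1.17254977] [-0.02921644  0.03689942 -0.01344743]
(array([ 0.71166667, -0.31      , -0.72      ]), np.float64(58.3563232421875))
```

View pics/s3.png

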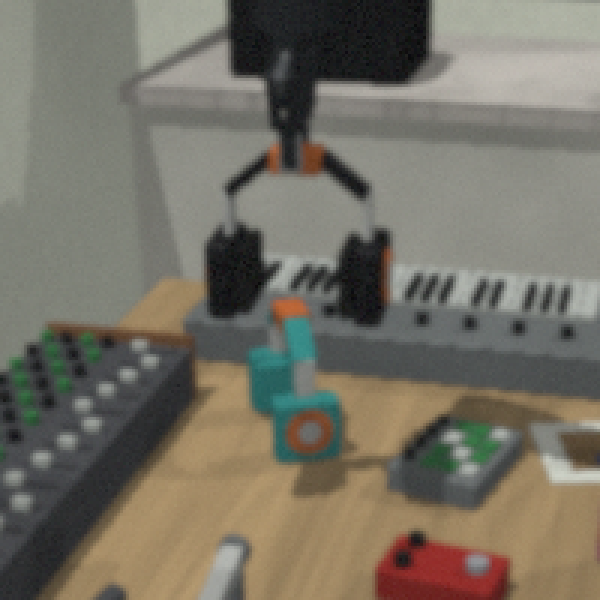

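Orange is held level at the crown's middle (crop 296,157), its cups hanging at (235,275) and (365,278). I carry it over the grey half of the bar.

play_rows(steps=[-1, -10, 0, 0, 0, 0, -1.4, -20, 0, 0, 0, 0, -1.5, -30, 0, 0, 0, 0, -1.5, -30, 0, 0, 0, 0, -1.5, -30, 0, 0, 0, 0, -1.5, -30, 0, 0, 0, 0, -1.5, -30, 0, 0, 0, 0, -1.5, -30, 0, 0, 0, 0])

```text
time_s: 11.32
position: [0.6045, -0.0609, 0.3886]
tool_rot: [0.999, 0.043, 0.0, -0.0]
contact_force: [0.2, 0.0, -3.0]
finger_gap: 0.0348
gripper_force: 60.4
```

play_rows(steps=[-1.5, -30, 0, 0, 0, 0, -1.5, -30, 0, 0, 0, 0, -1.5, -30, 0, 0, 0, 0, -1.5, -30, 0, 0, 0, 0, -1.5, -30, 0, 0, 0, 0, -1.5, -25, 0, 0, 0, 0, -1, -20, 0, 0, 0, 0, 0, -15, 0, 0, 0, 0])

```text
time_s: 11.98
position: [0.5755, 0.1485, 0.3886]
tool_rot: [0.999, 0.045, -0.0, -0.001]
contact_force: [0.4, 0.2, -2.1]
finger_gap: 0.0347
gripper_force: 60.5
```

play_rows(steps=[0, 0, 0, 0, 0, 0, 0, 0, 0, 0, 0, 0, 0, 0, 0, 0, 0, 0, 0, 0, 0, 0, 0, 0])

```text
time_s: 12.32
position: [0.577, 0.1441, 0.3884]
tool_rot: [0.999, 0.043, 0.0, 0.0]
contact_force: [0.2, 0.2, -2.5]
finger_gap: 0.0347
gripper_force: 60.6
```

```bash
python3 -c "
from h import *
need(.5743+.040*.0872,.1857-.040*.9962,.385,5.0)
cv2.imwrite('pics/s4.png',cam('side')['color'][100:400,140:400].repeat(2,0).repeat(2,1))"
```

```text
pos [0.577  0.1441 0.3884] xdir 4.9 rz -0.1 need x,y,z mm [ 0.9 -1.7  3.4]
```

View pics/s4.png

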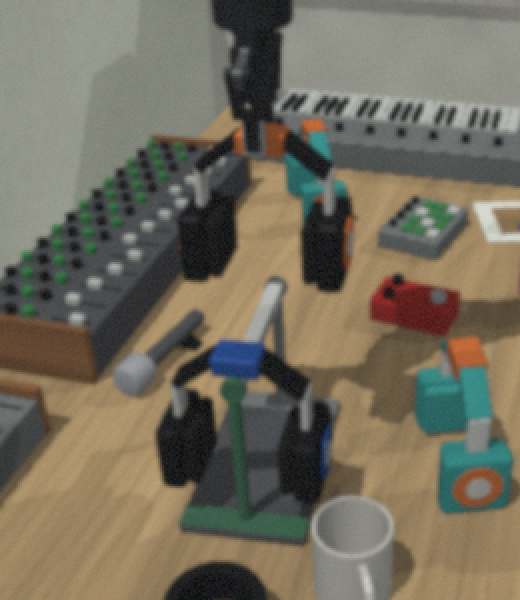

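Orange sits straddling above the bar at the grey half, clear of blue at the green cap. Lowering now.

play_rows(steps=[1, 0, 12, 0, 0, 0, 0, 0, 22, 0, 0, 0, 0, 0, 24, 0, 0, 0, 0, 0, 24, 0, 0, 0, 0, 0, 24, 0, 0, 0, 0, 0, 24, 0, 0, 0, 0, 0, 20, 0, 0, 0, 0, 0, 12, 0, 0, 0])

```text
time_s: 13.03
position: [0.5772, 0.1439, 0.224]
tool_rot: [0.999, 0.043, -0.001, 0.001]
contact_force: [-1.0, 0.0, -2.0]
finger_gap: 0.0348
gripper_force: 60.4
```

play_rows(steps=[0, 0, 5, 0, 0, 0, 0, 0, 5, 0, 0, 0, 0, 0, 4, 0, 0, 0, 0, 0, 2, 0, 0, 0, 0, 0, 2, 0, 0, 0, 0, 0, 2, 0, 0, 0, 0, 0, 0, 0, 0, 0, 0, 0, 0, 0, 0, 0])

```text
time_s: 13.7
position: [0.5781, 0.1454, 0.2066]
tool_rot: [0.999, 0.044, 0.0, -0.0]
contact_force: [-0.5, -0.7, -2.0]
finger_gap: 0.0344
gripper_force: 60.4
```

play_rows(steps=[0, 0, 1, 0, 0, 0, 0, 0, 1, 0, 0, 0, 0, 0, 0, 0, 0, 0])

```text
time_s: 13.95
position: [0.5779, 0.1453, 0.2042]
tool_rot: [0.999, 0.044, -0.0, -0.0]
contact_force: [0.8, 0.3, -2.2]
finger_gap: 0.0346
gripper_force: 60.5
```

play_rows(steps=[0, 0, 1, 0, 0, 0, 0, 0, 0, 0, 0, 0, 0, 0, 0, 0, 0, 0])

```text
time_s: 14.2
position: [0.5779, 0.1453, 0.2032]
tool_rot: [0.999, 0.044, -0.0, 0.0]
contact_force: [-0.1, 0.4, -3.0]
finger_gap: 0.0346
gripper_force: 60.5
```

play_rows(steps=[0, 0, 1, 0, 0, 0, 0, 0, 0, 0, 0, 0, 0, 0, 0, 0, 0, 0])

```text
time_s: 14.45
position: [0.578, 0.1453, 0.2023]
tool_rot: [0.999, 0.044, -0.0, -0.0]
contact_force: [-0.4, 0.2, -2.7]
finger_gap: 0.035
gripper_force: 60.5
```

play_rows(steps=[0, 0, 0.7, 0, 0, 0, 0, 0, 0, 0, 0, 0, 0, 0, 0, 0, 0, 0])

```text
time_s: 14.7
position: [0.578, 0.1453, 0.2022]
tool_rot: [0.999, 0.044, 0.0, -0.0]
contact_force: [-2.5, -1.0, 4.3]
finger_gap: 0.0349
gripper_force: 61.3
```

Contact with the bar felt. I release and rise straight up.

play_rows(steps=[0, 0, 0, 0, 0, 0, 0, 0, 0, 0, 0, 0, 0, 0, 0, 0, 0, 0, 0, 0, 0, 0, 0, 0], grip=56)

```text
time_s: 15.03
position: [0.578, 0.1454, 0.2015]
tool_rot: [0.999, 0.044, 0.0, -0.0]
contact_force: [1.1, 0.3, 0.3]
finger_gap: 0.0559
gripper_force: 0.0
```

play_rows(steps=[0, 0, -5, 0, 0, 0, 0, 0, -10, 0, 0, 0, 0, 0, -20, 0, 0, 0, 0, 0, -30, 0, 0, 0, 0, 0, -30, 0, 0, 0, 0, 0, -20, 0, 0, 0, 0, 20, 0, 0, 0, 0, 0, 40, 0, 0, 0, 0])

```text
time_s: 15.7
position: [0.5834, 0.091, 0.3194]
tool_rot: [0.999, 0.048, 0.002, -0.002]
contact_force: [0.3, 0.4, -0.4]
finger_gap: 0.0558
gripper_force: 0.0
```

play_rows(steps=[0, 40, 0, 0, 0, 0, 0, 40, 0, 0, 0, 0, 0, 40, 0, 0, 0, 0, 0, 40, 0, 0, 0, 0, 0, 30, 0, 0, 0, 0, 0, 10, 0, 0, 0, 0, 0, 0, 0, 0, 0, 0, 0, 0, 0, 0, 0, 0])

```text
time_s: 16.37
position: [0.6008, -0.1131, 0.3171]
tool_rot: [0.999, 0.044, 0.0, -0.0]
contact_force: [0.4, 1.4, 0.0]
finger_gap: 0.0561
gripper_force: 0.0
```

```bash
python3 -c "
from h import *
T=cam('top');S=cam('side')
m=np.array([.5743,.1857]);a=np.radians(5)
for col,b,p0 in((B,(185,165,275,230),(.570,.26,.08)),(O,(225,165,290,230),(.578,.145,.08))):
  p,e=fit(T,col,b,.211,p0);d=p[:2]-m;print('rack',d@[np.cos(a),np.sin(a)],d@[-np.sin(a),np.cos(a)],np.degrees(p[2])-5,e)
A=cv2.resize(T['color'][140:260,150:300],(375,300));C=cv2.resize(S['color'][200:400,140:390],(375,300))
cv2.imwrite('pics/f.png',np.hstack([A,C]))"
```

```text
rack 0.0010367389774961872 0.07539612787873266 0.723987263991078 13.91701889038086
rack -0.0032219001217291044 -0.04336116485747421 1.9249114826754123 122.39264678955078
```

View pics/f.png

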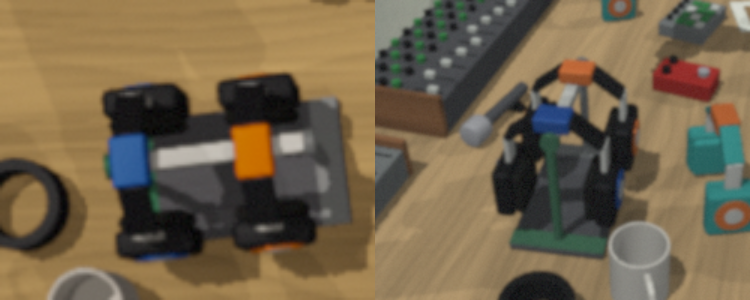

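Blue hangs at the green cap (130,160), and orange hangs straight beside it in the grey half (253,150) with a cup on each side. The bystanders have not moved.

```bash
python3 -c "
from h import *
print(workorder.close_job())"
```

```text
the job is handed in; nothing more can be done
None
```

The job is handed in at about 16 s: the blue headphones are against the green cap, the orange pair hangs straight in the grey half about 119 mm from blue, and the bystanders in view look unmoved.

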